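Bolt, tug-test and roll over a coil magazine

ROBOT

A 7-joint arm with a two-finger parallel gripper is mounted at the origin on the work surface. World frame = base frame: x ahead of the robot, y to its left, z up, the work surface at z = 0. Lengths are in m, angles in rad, forces in N, time in s.
With the tool pointing down it reaches from about 0.4 to 0.9 m from the base axis. Payload 5.5 kg.
Tool frame: the origin (TCP) lies midway between the tips of the shut fingers; the grasp point (between the pads) lies 19 mm behind it (manip.grip_depth is the distance from the TCP to the grasp point, in m); z points along the fingers, y is the line along which they close (so a half turn about z gives the same grasp; the last joint's range is limited). The gripper opens to 92 mm and grips with 3 to 60 N. Pads are 19 mm wide; open, the fingers measure 130 mm over their backs; the gripper's body (75 mm by 190 mm) begins 47 mm behind the grasp point.
Start: joints at [1.457, 0.501, -0.427, 1.55, 0.221, 1.138, -0.21], TCP at [0.239, -0.604, 0.227] pointing down, gripper open.
Joint ranges: [-2.88, 2.88], [-0.31, 2.03], [-1.54, 1.56], [0.2, 2.42], [-1.41, 4.55], [0.19, 2.02], [-2.57, 2.57]. Speed limits (rad/s): [2.57, 2.57, 3.14, 3.14, 3.14, 3.14, 3.14].

INTERFACE

Orientations are given as a unit quaternion [x, y, z, w].
In Python, from bench import manip, effector, viewer gives the robot as it stands. Calls block until the motion is done:
- manip.move_pose(position, orientation): joint-space move of the TCP to a pose.
- manip.servo_line(position, ori=None, vel=0.15): straight line of the TCP; ori=None keeps the orientation; vel is the mean speed in m/s.
- manip.movej(angles): joint-space move.
- effector.open_jaws() and effector.close(f_grip=None): open the fingers fully, or close them until they stop; f_grip is the grip in N (None keeps the last).
- manip.sleep(seconds).
- manip.solve_ik(position, orientation): joint angles nearest the present ones, or None.
- viewer.get_image(name): name is "scene" or "side" or "wrist"; returns the picture (420x560x3 uint8, red, green, blue); there is no depth.
- viewer.get_calibration(name): a dict with "vfov" (degrees; the focal length in pixels is half the picture's height over the tangent of half this angle, whatever the lens; pixels are square), "cx", "cy" (the principal point, pixels), "dist_coeffs" ([k1, k2, p1, p2, k3] as OpenCV has them; the pictures are not rectified), "eye" and "attitude" of the camera in the world. Camera axes: x right, y down, z forward; pixel columns grow to the right and rows downward; lengths in m; the calibration is good to about 2 mm. A picture is of the moment at which its call begins: read the wrist's pose just before it. get_calibration takes no time and is no camera call; for the wrist camera it gives the pose at the moment of the call.
A pose or a line that the arm cannot do raises manip.PlanningError and nothing moves.
- manip.hand_in(): hands the job in; it is judged then, once.
Readings, each from a call of its own:
- manip.current_clock(): time.
- manip.current_q(): joint angles.
- manip.current_joint_velocities(): joint speeds.
- manip.current_tau(): joint torques, N m.
- manip.current_tool_pos(): TCP position.
- manip.current_tcp_rot(): TCP orientation.
- manip.current_force(): force on the tool from outside, world axes, zero at the start.
- manip.current_wrist_torque(): the same for the moment, N m.
- manip.current_finger_gap(): finger opening in m.
- manip.current_gripper_force(): force on a finger pad.
Only numpy, scipy, OpenCV 4.12 (cv2) and the standard library are available. Lean on these libraries where they do the work, as an engineer would, in place of code of your own. Each camera call takes 0.05 s, during which the arm holds its last target. There are 200 camera calls.

TASK

Push the bolt of the roll-over cradle fully home over the coil magazine and, with the cradle still in its loading slope, give the magazine's handle a firm tug straight off the cradle to make sure that the bolt holds. Then turn the cradle by its crank until the magazine is fully upside down, and after that lift the release bar, slide the carriage abreast of the round mirror (not the square panel) with the bar held up, and let go so that it catches in the notch there. Leave the other things on the bench undisturbed.

Things in the scene. Friction and masses are not known exactly. Their poses are not given: they have to be found in the camera images.
- base: the slide: grey plate 250 mm (x, -130 to +120) by 400 mm (y) by 15 mm, fixed to the table, with two rails and, along its near edge, a rack of six cross pins (28 mm apart, notches between). Origin: middle of its underside. x points away from the robot across the slide, y along it (robot's left), z up; turned by -0.2 to 0.12 rad. All parts below travel on it.
- carriage (a joint): aluminium carriage along the slide, m, positive to the slide's +y, -0.066 to 0.066. Starts caught in the middle notch, 0 (1 mm of play). Notches at -0.056, -0.028, 0, 0.028, 0.056. Runs easily (under 3 N) while the release bar is up.
- carriage_mid (a point): middle of the carriage, on its deck, 42 mm above the table; axes as base. Deck 150 x 216 mm; end posts at y = +-104 mm, 132 mm above the table at the top, carry the cradle. The cradle's turning axis lies along y, 80 mm straight above this point (122 mm above the table).
- release (a joint): spring-loaded release bar at the carriage's near (robot) side, m, 0 = down and caught in a notch, up to 0.022. The carriage is locked unless it is lifted at least 0.016 (spring 8 to 13 N). Let go, it snaps down and draws the carriage into the nearest notch.
- release_bar (a point): middle of the release bar: black round bar 16 mm thick, 90 mm long along y, on a thin central stem; 80 mm above the table when down, 100 mm in front (-x) of the cradle's turning axis, 30 mm free below it. Axes as base. The cradle overhangs close behind and above it: come at it slanting, from the robot's side.
- cradle (a joint): turning angle of the cradle, rad: 0 = magazine level, coils up; growing tips the magazine's top towards the robot (-x); pi = upside down, against its stop. Starts between 0.38 and 0.66, sloped towards the robot for loading. Held where it is left by friction (0.25 Nm).
- crank_grip (a point): middle of the crank grip, at the slide's -y end: a freely turning black sleeve 16 mm thick, 66 mm long (34 mm from here to the crank arm, on +y), parallel to the turning axis, 55 mm from it. Cradle's axes: x from turning axis to grip, y along it, z out of the cradle's open side. Carry it in a circle, from the far side up over the top to the robot's side; the cradle turns by the same angle.
- magazine (a joint): how far the magazine has lifted off the cradle floor, m (0 = seated, 0.05 = off its guides). With the bolt home it stops at about 0.003; without, it comes away freely.
- bail (a point): middle of the magazine's steel handle: flat bar 12 mm thick (x), 94 mm long (y), 18 mm high (z), 33 mm from the turning axis; cradle's axes (z square to the magazine, sloping with it: tug along it). The magazine: black plate 110 x 140 mm with 16 wound coils whose pins end 22 mm below the bar's middle; 0.28 to 0.46 kg. A firm tug is 10 to 20 N.
- bolt (a joint): sliding bolt at the cradle's +y end, m: 0 = drawn back (open), 0.024 = home, its tongue over the magazine's plate. It slides towards -y. Friction 2 N; stays where it is left.
- bolt_tab (a point): middle of the outer (+y) face of the bolt's thumb tab, 28 mm wide (x), 10 mm thick (y), 36 mm high (z, 18 mm either side of here); cradle's axes. Push it towards -y. It reaches 32 mm from the turning axis; just outside it the cradle's end plate reaches 8 mm and the end post 10 mm above the axis.
- mirror_mid (a point): middle of the ROUND mirror (70 mm across, tilted back) on a small fixed stand behind the far side of the slide, 52 mm above the table. It stands abreast of one of the two outermost notches; a SQUARE white panel on a like stand is abreast of the other.
- wire_spool: standing spool of copper wire, 72 mm across, 80 mm tall. Bystander. Origin: its underside, on its middle
- tape_roll: yellow tape roll lying flat, 84 mm across, 24 mm high. Bystander. Origin: its underside, on its middle
- screwdriver: screwdriver lying on the table in front of the slide, 170 mm long. Bystander. Origin: its underside, in its middle
- jar: amber jar, 60 mm across, 85 mm tall. Bystander. Origin: its underside, on its middle
- bottle: white plastic bottle, 54 mm across, 150 mm tall. Bystander. Origin: its underside, on its middle
- mug: white mug, 76 mm across, 90 mm tall. Bystander. Origin: its underside, on its middle
Not all that is in view belongs to the job. What is shaped like the part that bears mirror_mid but yellow is not meant.

How it is judged:
On the way, in this order (a step that is already met when the one before it is completed fails the run):
1. the bolt is pushed home while the cradle is still in its loading slope (value of joint bolt above 0.019 m and value of joint cradle below 1 rad and value of joint magazine below 0.008 m), for 0.1 s.
2. the magazine is tugged against the bolt (over 5 N on the bolt) with the cradle still in its loading slope (all of step 1 and contact force between magazine and bolt above 5 N and contact force between the fingers and magazine above 3 N), for 0.2 s.
3. the cradle is upside down with the magazine still in it (value of joint cradle above 3 rad and value of joint magazine below 0.008 m and value of joint bolt above 0.019 m), for 0.2 s.
4. the carriage is slid away from the middle with the release bar held up (value of joint release above 0.011 m and (value of joint carriage above 0.035 m or value of joint carriage below -0.035 m) and contact force between the fingers and release above 1 N), for 0.05 s.
At the end, for the whole second after the job is handed in: cradle upside down (over 3.0 rad), bolt home (over 19 mm), magazine still seated (lifted under 8 mm), release bar down in its notch (under 4 mm), carriage at rest with its middle within 8 mm of the round mirror's along the slide (all of step 3 and value of joint release below 0.004 m and y of mirror_mid in the frame of carriage_mid between -0.008 and 0.008 m and velocity of joint carriage between -0.01 and 0.01 m/s); the robot touches nothing.
It fails at once if the magazine comes out of the cradle (over 15 mm) (value of joint magazine above 0.015 m).
It fails at once if a bystander is moved over 30 mm (distance of any of wire_spool, tape_roll, screwdriver, jar, bottle, mug from where it was at the start of the episode above 0.03 m).
It fails at once if a bystander is tipped over (angle between any of wire_spool, tape_roll, jar, bottle, mug's own z axis and vertical above 0.5 rad).
It also fails if it takes over 64 s, if anything falls off the work surface, if the arm or the gripper's body presses on something with over 40 N, if the wrist force passes 120 N, or if a joint passes its speed limit or range.

## Working session

There is one attempt and no reset: what is moved stays moved. The work goes in short steps, each a Python script; the robot and the scene stay as the last script left them, time stands still between calls to the robot, and variables do not carry over. Pictures are saved under pics/ and viewed, at most 10 in all, crops included, and the job is handed in when it is done.

```bash
ls; mkdir -p pics; python3 - <<'E'
from bench import manip, effector, viewer
import cv2,numpy as np
for n in ["scene","side"]:
    im=viewer.get_image(n); cv2.imwrite(f"pics/{n}0.png",im[:,:,::-1]); print(n,viewer.get_calibration(n))
a=[cv2.imread(f"pics/{n}0.png") for n in("scene","side")]
print(viewer.get_calibration("wrist"),manip.current_tcp_rot(),manip.current_clock())
E
```

```text
pics
scene {'vfov': 54.446315233746, 'cx': 281.3040311061362, 'cy': 208.80687707596906, 'dist_coeffs': array([-0.05266815,  0.        ,  0.        ,  0.        ,  0.        ]), 'eye': array([ 1.08124154, -0.77071498,  0.83401727]), 'attitude': array([ 0.86222418,  0.25425233, -0.11578937, -0.42251395])}
side {'vfov': 53.74201297974294, 'cx': 282.7242042776722, 'cy': 209.29287277051657, 'dist_coeffs': array([-0.11344525,  0.        ,  0.        ,  0.        ,  0.        ]), 'eye': array([0.17486677, 0.63149306, 0.68306909]), 'attitude': array([-0.26223864,  0.85296068, -0.4292012 ,  0.13955396])}
{'vfov': 63.13497037607176, 'cx': 282.82283381022137, 'cy': 213.56665099925402, 'dist_coeffs': array([-0.03401574,  0.        ,  0.        ,  0.        ,  0.        ]), 'eye': array([ 0.30730548, -0.57835555,  0.38442561]), 'attitude': array([ 0.81941155, -0.55681397, -0.07660449,  0.11249294])} [ 9.82305242e-01  1.87284908e-01 -1.54197377e-04 -8.66589428e-04] 0.1
```

View pics/scene0.png

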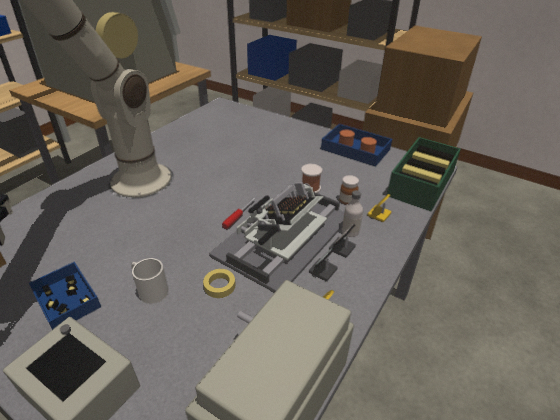

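View pics/side0.png

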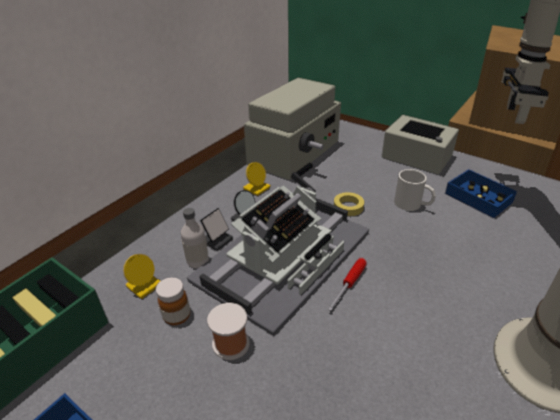

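The scene view shows the slide around (285,230). In the side view, a round rimmed mirror is at (245,203) and the square panel at (215,225). Next I'll zoom in on the slide.

```bash
python3 - <<'E'
import cv2,numpy as np
a=cv2.imread("pics/side0.png")[165:325,185:375]; cv2.imwrite("pics/c1.png",cv2.resize(a,None,fx=4,fy=3.75,interpolation=2)) 
b=cv2.imread("pics/scene0.png")[175:285,205:365]; cv2.imwrite("pics/c2.png",cv2.resize(b,None,fx=5,fy=5,interpolation=2))
E
```

```text
(no output)
```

View pics/c1.png

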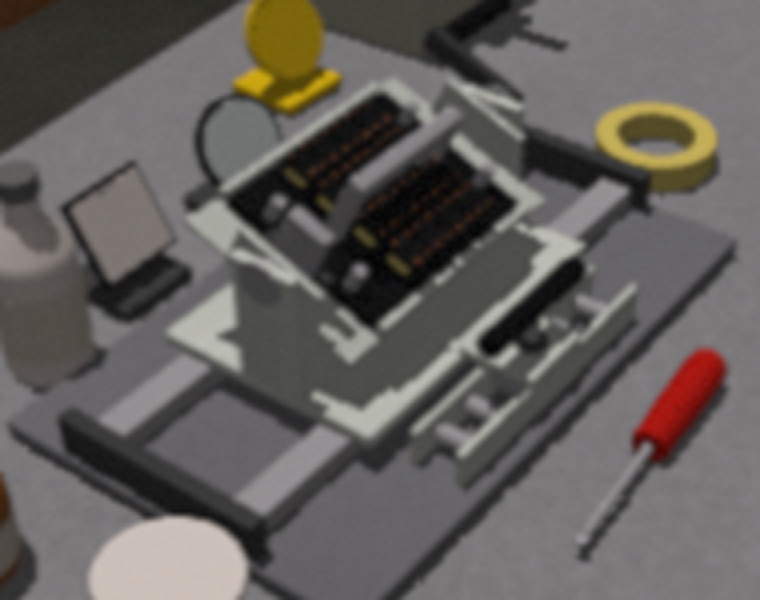

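View pics/c2.png

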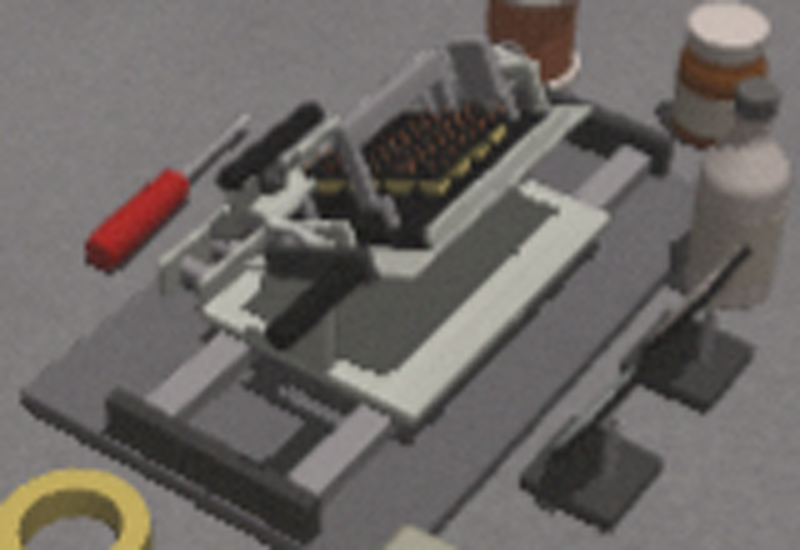

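```bash
cat > h.py <<'E'
import cv2,numpy as np
from scipy.spatial.transform import Rotation as R
from bench import manip, effector, viewer
def cam(n,c=None):
    c=c or viewer.get_calibration(n); f=210/np.tan(np.radians(c['vfov']/2))
    return np.array([[f,0,c['cx']],[0,f,c['cy']],[0,0,1]]),np.array(c['dist_coeffs']),np.array(c['eye']),R.from_quat(c['attitude']).as_matrix()
def ray(C,p):
    K,D,e,M=C; u=cv2.undistortPoints(np.array([[p]],float),K,D)[0,0]
    d=M@np.array([u[0],u[1],1]); return e,d/np.linalg.norm(d)
def onplane(C,p,z):
    e,d=ray(C,p); return e+d*(z-e[2])/d[2]
def tri(rs):
    A=sum(np.eye(3)-np.outer(d,d) for e,d in rs); b=sum((np.eye(3)-np.outer(d,d))@e for e,d in rs); return np.linalg.solve(A,b)
def proj(C,P):
    K,D,e,M=C; r=M.T
    return cv2.projectPoints(np.atleast_2d(P).astype(float),cv2.Rodrigues(r)[0],-r@e,K,D)[0][:,0]
s1=lambda x,y:(185+x/4,165+y/3.75)
s2=lambda x,y:(205+x/5,175+y/5)
E
python3 - <<'E'
from h import *
np.set_printoptions(precision=4,suppress=True)
S,Q=cam("side"),cam("scene")
a=onplane(S,s1(10,425),.015);b=onplane(S,s1(735,240),.015);c=onplane(S,(272,318),.015);d=onplane(Q,s2(22,395),.015)
print("corners +x+y,-x-y,-x+y, -x-y(scene)",a,b,c,d)
print("angles",np.arctan2(*(c-b)[:2][::1]),np.linalg.norm(c-b),np.linalg.norm(a-c),"mid",(a+b)/2)
print("rel ends",tri([ray(S,s1(485,345)),ray(Q,s2(315,112))]),tri([ray(S,s1(580,268)),ray(Q,s2(228,180))]))
print("mirror",tri([ray(S,s1(238,140))]) if 0 else onplane(S,s1(238,143),.052), "panel",onplane(S,s1(120,225),.052))
print("bail ends, side near(+y) far; scene", [onplane(S,s1(*p),.15) for p in ((355,190),(460,120))])
E
```

```text
corners +x+y,-x-y,-x+y, -x-y(scene) [0.7269 0.222  0.015 ] [ 0.4655 -0.1629  0.015 ] [0.5051 0.2054 0.015 ] [ 0.4715 -0.1699  0.015 ]
angles 0.10723762511502634 0.3704774433027261 0.22239037040949403 mid [0.5962 0.0295 0.015 ]
rel ends [0.5081 0.0744 0.0799] [ 0.501  -0.0114  0.0798]
mirror [ 0.7674 -0.0372  0.052 ] panel [0.77   0.0755 0.052 ]
bail ends, side near(+y) far; scene [array([0.5944, 0.0681, 0.15  ]), array([ 0.5855, -0.0215,  0.15  ])]
```

```bash
cat >> h.py <<'E'
yaw=-0.09
AX=np.array([0.604,0.0225,0.122])
def Rb(): return R.from_euler('z',yaw).as_matrix()
def W(v): return AX+Rb()@np.array(v)   # slide-frame offset from axis middle -> world
def ori(zt,yt):  # tool z, y in slide frame
    z=np.array(zt,float);z/=np.linalg.norm(z);y=np.array(yt,float);y/=np.linalg.norm(y)
    return R.from_matrix(Rb()@np.c_[np.cross(y,z),y,z]).as_quat()
def snap(n,f):
    c=viewer.get_calibration(n); im=viewer.get_image(n); cv2.imwrite(f"pics/{f}.png",im[:,:,::-1]); np.save(f"pics/{f}.npy",c,allow_pickle=True)
def camf(f): return cam(None,np.load(f"pics/{f}.npy",allow_pickle=True).item())
E
python3 - <<'E'
from h import *
effector.close(10)
for i,(p,s) in enumerate([((0,0.0,.2),1),((0,-.15,.2),1)]):
    for s in (1,-1):
        q=manip.solve_ik(W(p),ori((0,0,-1),(s,0,0))); print(s,None if q is None else np.round(q,2))
    manip.move_pose(W(p),ori((0,0,-1),(1,0,0))); snap("wrist",f"w{i}")
print(manip.current_clock(),manip.current_force())
cv2.imwrite("pics/ww.png",np.hstack([cv2.resize(cv2.imread(f"pics/w{i}.png"),(400,300)) for i in (0,1)]))
E
```

```text
1 [ 0.7   0.54 -1.14  1.54  0.5   1.38 -0.57]
-1 [ 0.77  0.63 -1.3   1.54  0.61  1.44  2.49]
1 [ 0.95  0.54 -1.14  1.54  0.5   1.38 -0.32]
-1 [-0.7   0.66  1.36  1.59 -0.65  1.42 -2.51]
4.875 [0.38112319 0.11536321 0.06436208]
```

View pics/w0.png

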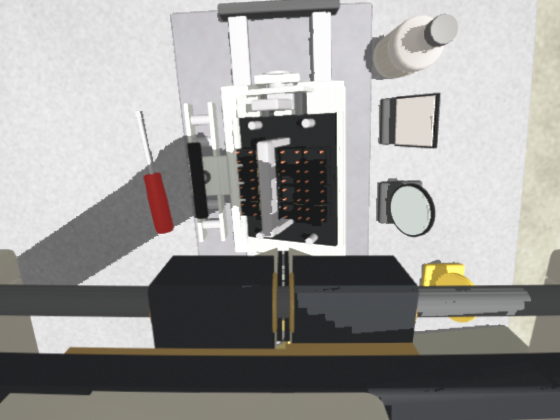

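View pics/w1.png

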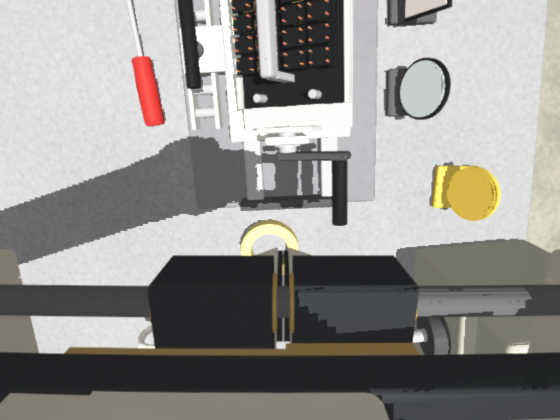

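w0 shows the release bar at (195,143)–(201,218), the bail at (264,142)–(273,238), the round mirror at (412,209) and the panel at (416,121). w1 shows the crank grip at (340,158)–(340,225). I need one zoom for the bolt tab.

```bash
python3 - <<'E'
from h import *
np.set_printoptions(precision=4,suppress=True)
b=cv2.imread("pics/w0.png")[60:160,215:345]; cv2.imwrite("pics/c3.png",cv2.resize(b,None,fx=6,fy=6,interpolation=2))
A,B=camf("w0"),camf("w1")
c1,c2=onplane(A,(173,14),.015),onplane(A,(371,6),.015);c3,c4=onplane(B,(197,208),.015),onplane(B,(376,200),.015)
print("corners",c1,c2,c3,c4, "mid",(c1+c2+c3+c4)/4,"yaw",np.arctan2(*(c2-c1)[[1,0]]),np.arctan2(*(c4-c3)[[1,0]]),np.linalg.norm(c2-c1))
r1,r2=onplane(A,(195,143),.08),onplane(A,(201,218),.08);print("rel",r1,r2,(r1+r2)/2,np.linalg.norm(r1-r2),-np.arctan2(*(r1-r2)[:2]))
m=tri([ray(A,(412,209)),ray(B,(425,90))]);print("mirror",m,"panel",onplane(A,(416,121),.052))
print("bail -y end", tri([ray(A,(273,238)),ray(B,(272,78))]))
g=[onplane(B,p,.148) for p in((340,158),(340,225))];print("grip",g)
E
```

```text
corners [0.4886 0.2282 0.015 ] [0.7314 0.2144 0.015 ] [ 0.4661 -0.1675  0.015 ] [ 0.7179 -0.1791  0.015 ] mid [0.601 0.024 0.015] yaw -0.05679143597548693 -0.045875542743830856 0.24322133178590413
rel [0.5083 0.0735 0.08  ] [ 0.5012 -0.0165  0.08  ] [0.5047 0.0285 0.08  ] 0.09024078985091481 -0.07875784989675581
mirror [ 0.7716 -0.0392  0.0463] panel [0.773  0.0737 0.052 ]
bail -y end [ 0.5915 -0.0219  0.16  ]
grip [array([ 0.6496, -0.0991,  0.148 ]), array([ 0.6464, -0.1671,  0.148 ])]
```

View pics/c3.png

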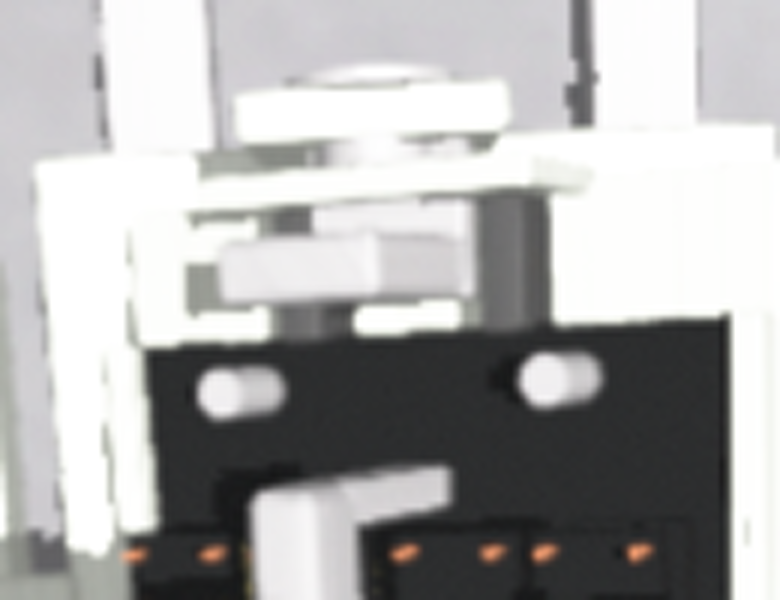

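c3: the tab's top face spans (220–375, 235–300). Its outer-edge middle is at (300,237), which is (265,99.5) in w0. Next I'll refine yaw and tilt using line fits.

```bash
python3 - <<'E'
from h import *
np.set_printoptions(precision=4,suppress=True)
A,B=camf("w0"),camf("w1")
def bar(f,C,x0,x1,rows,z,th):
    im=cv2.cvtColor(cv2.imread(f"pics/{f}.png"),6); P=[]
    for r in rows:
        c=np.where(im[r,x0:x1]<th)[0]
        if len(c)>5: P.append(onplane(C,(x0+c.mean(),r),z)[:2])
    P=np.array(P); k=np.polyfit(P[:,1],P[:,0],1); res=np.std(P[:,0]-np.polyval(k,P[:,1])); print(f,"yaw",-np.arctan(k[0]),"x at mid",P.mean(0),res,len(P),P[0],P[-1])
bar("w0",A,185,210,range(148,215),.08,40)
bar("w1",B,180,205,range(2,82),.08,40)
bar("w1",B,328,352,range(165,222),.148,60)
def edge(f,C,x0,x1,rows,z,sgn):
    im=cv2.GaussianBlur(cv2.cvtColor(cv2.imread(f"pics/{f}.png"),6),(5,5),0).astype(float); P=[]
    for r in rows:
        g=sgn*np.diff(im[r,x0:x1]); P.append(onplane(C,(x0+g.argmax()+.5,r),z)[:2])
    P=np.array(P); k=np.polyfit(P[:,1],P[:,0],1);e=P[:,0]-np.polyval(k,P[:,1]);P=P[abs(e)<2*e.std()+1e-4];k=np.polyfit(P[:,1],P[:,0],1);e=P[:,0]-np.polyval(k,P[:,1])
    print(f,"edge yaw",-np.arctan(k[0]),e.std(),"x@y=.0235",np.polyval(k,.0235))
edge("w0",A,360,380,range(20,180),.015,1)
edge("w1",B,365,385,range(20,190),.015,1)
edge("w0",A,165,185,range(20,90),.015,-1)
# cradle angle/y from known radius
from scipy.optimize import least_squares
for ya in(-.05,-.065,-.08):
    c,s=np.cos(ya),np.sin(ya); M=np.array([[c,-s,0],[s,c,0],[0,0,1]])
    ax=np.array([.5047,.0285,.122])+M@[.1,0,0]
    f=lambda p,C,px,r,ph:proj(C,ax+M@[r*np.cos(p[0]+ph),p[1],r*np.sin(p[0]+ph)])[0]-px
    g=[least_squares(f,[.5,-.1],args=(B,px,.055,0)).x for px in((340,158),(340,225))]
    t=least_squares(f,[.5,.1],args=(A,(265,99.5),.032,np.pi/2)).x
    bl=[least_squares(f,[.5,y],args=(A,px,.042,np.pi/2)).x for px,y in(((264.5,143),.05),((273,238),-.05))]
    m=M.T@(np.array([.7716,-.0392,.0463])-ax)
    print(ya,"ax",ax,"grip",*g,"tab",t,"bail",*bl,"mirror",m)
E
```

```text
w0 yaw -0.04488081429779796 x at mid [0.5043 0.0289] 0.0003051045289834361 67 [0.5056 0.068 ] [ 0.5026 -0.0115]Traceback (most recent call last):
  File "<stdin>", line 11, in <module>
  File "<stdin>", line 9, in bar
IndexError: too many indices for array: array is 1-dimensional, but 2 were indexed
```

```bash
python3 - <<'E'
from h import *
np.set_printoptions(precision=4,suppress=True)
A,B=camf("w0"),camf("w1")
def edge(f,C,x0,x1,rows,z,sgn):
    im=cv2.GaussianBlur(cv2.cvtColor(cv2.imread(f"pics/{f}.png"),6),(5,5),0).astype(float); P=[]
    for r in rows:
        g=sgn*np.diff(im[r,x0:x1]); P.append(onplane(C,(x0+g.argmax()+.5,r),z)[:2])
    P=np.array(P); k=np.polyfit(P[:,1],P[:,0],1);e=P[:,0]-np.polyval(k,P[:,1]);P=P[abs(e)<2*e.std()+1e-4];k=np.polyfit(P[:,1],P[:,0],1);e=P[:,0]-np.polyval(k,P[:,1])
    print(f,"edge yaw",-np.arctan(k[0]),e.std(),"x@y=.0235",np.polyval(k,.0235))
edge("w0",A,360,380,range(20,180),.015,1)
edge("w1",B,365,385,range(20,190),.015,1)
edge("w0",A,165,185,range(20,90),.015,-1)
edge("w1",B,320,338,range(165,220),.148,-1)
edge("w1",B,343,360,range(165,220),.148,1)
from scipy.optimize import least_squares
for ya in(-.045,-.06):
    c,s=np.cos(ya),np.sin(ya); M=np.array([[c,-s,0],[s,c,0],[0,0,1]])
    ax=np.array([.5045,.0287,.122])+M@[.1,0,0]
    f=lambda p,C,px,r,ph:proj(C,ax+M@[r*np.cos(p[0]+ph),p[1],r*np.sin(p[0]+ph)])[0]-px
    g=[least_squares(f,[.5,-.1],args=(B,px,.055,0)).x for px in((340,158),(340,225))]
    t=least_squares(f,[.5,.1],args=(A,(265,99.5),.032,np.pi/2)).x
    bl=[least_squares(f,[.5,y],args=(A,px,.042,np.pi/2)).x for px,y in(((264.5,143),.05),((273,238),-.05))]
    m=M.T@(np.array([.7716,-.0392,.0463])-ax)
    print(ya,"ax",ax,"grip",*g,"tab",t,"bail",*bl,"mirror",m)
E
```

```text
w0 edge yaw -0.05428837662038843 0.001485148345876547 x@y=.0235 0.724348138678916
w1 edge yaw -0.043450584768625206 0.0004593308765678163 x@y=.0235 0.7242459879936715
w0 edge yaw -0.04839799115376665 0.00041753530229923764 x@y=.0235 0.47359262907049143
w1 edge yaw -0.05403403020738005 3.1937889409924028e-06 x@y=.0235 0.6479819437600378
w1 edge yaw -0.04235305997288895 4.185857251341071e-06 x@y=.0235 0.6610972956369331
-0.045 ax [0.6044 0.0242 0.122 ] grip [ 0.3301 -0.1221] [ 0.3471 -0.1915] tab [0.3584 0.085 ] bail [0.3277 0.0465] [ 0.2592 -0.0457] mirror [ 0.1699 -0.0558 -0.0757]
-0.06 ax [0.6043 0.0227 0.122 ] grip [ 0.1586 -0.1208] [ 0.1586 -0.1924] tab [0.4025 0.0863] bail [0.3458 0.0478] [ 0.2424 -0.0443] mirror [ 0.1707 -0.0518 -0.0757]
```

```bash
sed -i 's/^yaw=.*/yaw=-0.047/; s/^AX=.*/AX=np.array([0.6042,0.024,0.122])/' h.py; python3 - <<'E'
from h import *
from scipy.optimize import least_squares
np.set_printoptions(precision=3,suppress=True)
A,B,Q,S=camf("w0"),camf("w1"),cam("scene"),cam("side")
f=lambda p,C,px,r,ph:proj(C,W([r*np.cos(p[0]+ph),p[1],r*np.sin(p[0]+ph)]))[0]-px
for px in((280,335),(318,303),(358,270)): print("grip scene",least_squares(f,[.5,-.15],args=(Q,s2(*px),.055,0)).x)
# bail corners side view: top face centres of ends; scene: ends
for px,y in(((352,187),.045),((458,118),-.045)): print("bail side",least_squares(f,[.5,y],args=(S,s1(*px),.042,np.pi/2)).x)
for th in(.38,.45,.52): 
  for C,n,o,sc in((Q,"scene",(205,175),(5,5)),(S,"side",(185,165),(4,3.75)),(A,"w0",(0,0),(1,1))):
    z=lambda r,y,ph:(proj(C,W([r*np.cos(th+ph),y,r*np.sin(th+ph)]))[0]-o)*sc
    print(th,n,"grip ends",z(.055,-.190,0),z(.055,-.123,0),"bail top ends",z(.042,-.047,np.pi/2),z(.042,.047,np.pi/2),"tab top",z(.032,.0855,np.pi/2))
E
```

```text
grip scene [ 0.397 -0.183]
grip scene [ 0.378 -0.151]
grip scene [ 0.35  -0.117]
bail side [0.427 0.053]
bail side [ 0.53  -0.038]
0.38 scene grip ends [271.601 344.74 ] [350.774 273.03 ] bail top ends [333.51  127.105] [429.355  48.614] tab top [470.389  33.875]
0.38 side grip ends [503.195   0.077] [442.341  41.607] bail top ends [459.606 103.824] [356.07  179.716] tab top [304.666 224.718]
0.38 w0 grip ends [333.064 346.892] [332.916 295.454] bail top ends [267.993 239.094] [262.177 142.7  ] tab top [264.27   99.172]
0.45 scene grip ends [268.979 338.247] [348.372 266.699] bail top ends [329.562 127.092] [425.455  48.729] tab top [467.438  33.977]
0.45 side grip ends [505.34   -3.702] [444.414  37.775] bail top ends [463.493 106.951] [360.152 183.113] tab top [307.808 227.382]
0.45 w0 grip ends [332.143 348.911] [331.949 297.124] bail top ends [265.344 238.8  ] [259.34  142.745] tab top [262.094  99.331]
0.52 scene grip ends [265.964 331.712] [345.58  260.343] bail top ends [325.759 127.406] [421.687  49.158] tab top [464.582  34.315]
0.52 side grip ends [507.805  -7.246] [446.817  34.19 ] bail top ends [467.251 110.288] [364.114 186.722] tab top [310.863 230.204]
0.52 w0 grip ends [330.981 350.905] [330.726 298.779] bail top ends [262.814 238.44 ] [256.635 142.771] tab top [260.015  99.494]
```

```bash
python3 - <<'E'
from h import *
np.set_printoptions(precision=2,suppress=True)
F=lambda:Rb().T@manip.current_force()
o=ori((0,0,-1),(1,0,0))
manip.move_pose(W((-.009,.112,.12)),o)
manip.servo_line(W((-.009,.112,.018)),vel=.08); print(F())
y=.112
manip.servo_line(W((-.009,.098,.018)),vel=.05); print("near",F())
y=.098
while y>.064:
    y-=.002; manip.servo_line(W((-.009,y,.018)),vel=.04); f=F(); print(round(y,3),f)
    if f[1]>9 : break
snap("wrist","w2"); print(manip.current_clock())
E
```

```text
[ 0.2  -0.12  0.5 ]
near [-0.39 -0.66  0.61]
0.096 [ 0.49 -0.38  0.94]
0.094 [-0.12  1.11  0.35]
0.092 [-0.68  1.66  0.47]
0.09 [0.14 1.5  0.91]
0.088 [0.64 0.72 0.33]
0.086 [-0.47  0.5   0.58]
0.084 [-0.15  0.75  0.35]
0.082 [-0.06  1.07 -0.59]
0.08 [-1.02  1.61 -0.6 ]
0.078 [-0.54  1.88  0.11]
0.076 [-0.31  0.65  0.58]
0.074 [0.31 3.59 0.26]
0.072 [ 0.29  7.64 -2.48]
0.07 [ 0.7  10.91 -2.93]
11.35
```

```bash
python3 - <<'E'
from h import *
np.set_printoptions(precision=3,suppress=True)
th=.39; s,c=np.sin(th),np.cos(th); zc=np.array([-s,0,c])
F=lambda:Rb().T@manip.current_force()
loc=lambda:Rb().T@(manip.current_tool_pos()-AX)
manip.servo_line(W((-.009,.095,.018)),vel=.1)
manip.servo_line(W((-.009,.095,.10)),vel=.15)
effector.open_jaws()
o=ori(-zc,(c,0,s)); P=lambda d:W(zc*d)
manip.move_pose(P(.11),o)
f0=F()
manip.servo_line(P(.05),vel=.12); manip.servo_line(P(.018),vel=.06); print("down",F()-f0,loc())
effector.close(40); manip.sleep(.2); print("gap",manip.current_finger_gap(),F()-f0,loc()); snap("side","s1"); snap("wrist","w3")
f1=F(); d=.018
while d<.032:
    d+=.001; manip.servo_line(P(d),vel=.02); f=F()-f0; print(round(d,4),f,"pull",-f@zc)
    if -f@zc>14: break
manip.sleep(.5); f=F()-f0; print("hold",f,-f@zc,manip.current_finger_gap(),loc()@zc)
snap("side","s2"); print(manip.current_clock())
E
```

```text
down [-1.8    1.111 -0.562] [-0.007  0.     0.017]
gap 0.011540280718564474 [-7.167  0.28   0.932] [-0.008 -0.     0.016]
0.019 [-3.414  1.895 -4.665] pull 3.0172680922036017
0.02 [-4.189  0.744 -6.113] pull 4.061018130525452
0.021 [-6.058 -0.292 -5.827] pull 3.0860972134505666
0.022 [  0.818   2.058 -18.594] pull 17.50893918834441
hold [  2.157   2.1   -23.976] 22.99556992776106 0.011348740346612145 0.021623486568804428
18.9167
```

```bash
cat >> h.py <<'E'
F=lambda:Rb().T@manip.current_force()
loc=lambda:Rb().T@(manip.current_tool_pos()-AX)
th=.39; zc=np.array([-np.sin(th),0,np.cos(th)]); oc=ori(-zc,(np.cos(th),0,np.sin(th)))
G=lambda a,d=0,y=-.157:W(np.array([.055*np.cos(a),y,.055*np.sin(a)])+zc*(d-.019))
E
python3 - <<'E'
from h import *
np.set_printoptions(precision=3,suppress=True)
manip.servo_line(W(zc*.019),vel=.02); effector.open_jaws(); manip.servo_line(W(zc*.12),vel=.15)
print(all(manip.solve_ik(G(a),oc) is not None for a in np.arange(.39,3.2,.2)))
manip.move_pose(G(.39,.10),oc); snap("wrist","w4")
f0=F(); manip.servo_line(G(.39,.04),vel=.12); manip.servo_line(G(.39),vel=.06); print("down",F()-f0)
effector.close(25); manip.sleep(.2); print("gap",manip.current_finger_gap(),F()-f0,loc()+.019*zc); snap("side","s3");snap("scene","q3");snap("wrist","w5")
print(manip.current_clock())
E
```

```text
True
down [-0.851  0.287  0.102]
gap 0.015053325692715825 [-1.959 -0.67   0.694] [ 0.051 -0.157  0.021]
25.1167
```

```bash
python3 -c "
import cv2,numpy as np
a=cv2.imread('pics/w4.png');b=cv2.imread('pics/q3.png')[140:300,200:400]
cv2.imwrite('pics/m1.png',np.hstack([cv2.resize(a,(400,300)),cv2.resize(b,(400,300))]))"
```

```text
(no output)
```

View pics/m1.png

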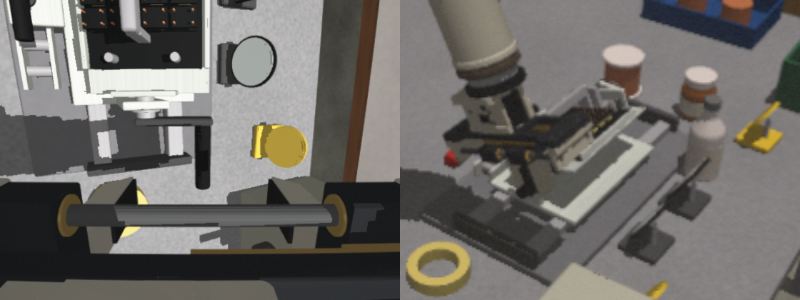

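The left half shows the grip ahead of the fingers at (203,155). The right half shows the gripper holding it, and the 15 mm gap confirms that. Next I'll turn it.

```bash
python3 - <<'E'
from h import *
np.set_printoptions(precision=2,suppress=True)
f0=F(); A=np.linspace(.39,np.pi+.02,23)[1:]
for i,a in enumerate(A):
    manip.servo_line(G(a),vel=.06); f=F()-f0
    if i%3==0 or i>18: print(round(a,2),f,manip.current_finger_gap())
    if np.linalg.norm(f)>35: print("STOP",a,f);break
    if a>2.9 and np.linalg.norm(f)>18: print("stopper");break
p=loc()+.019*zc; print("angle",np.arctan2(p[2],p[0]),p,manip.current_clock()); manip.sleep(.3)
snap("side","s4");snap("scene","q4")
a=cv2.imread('pics/s4.png')[150:310,180:380];b=cv2.imread('pics/q4.png')[140:300,200:400]
cv2.imwrite('pics/m2.png',np.hstack([cv2.resize(a,(400,320)),cv2.resize(b,(400,320))]))
E
```

```text
0.52 [-1.27 -0.75  0.61] 0.015445203229230868
0.89 [-1.54  0.13 -0.54] 0.015488356193579213
1.27 [ 1.39 -0.13 -1.6 ] 0.014923158091607219
1.65 [ 3.26  0.41 -3.19] 0.014909436361296264
2.03 [ 6.25 -1.06 -1.07] 0.015272085197376425
2.41 [ 0.83 -0.61  4.52] 0.0149617166782575
2.78 [ 3.25 -0.25 -4.5 ] 0.014883615624987382
2.91 [ 3.09 -0.32 -5.59] 0.015323106619433799
3.04 [ 2.66 -1.2  -4.98] 0.015153388138123372
3.16 [-8.25 -1.23 10.8 ] 0.015232605926438152
angle -3.134589970954565 [-0.06 -0.16 -0.  ] 30.9833
```

View pics/m2.png

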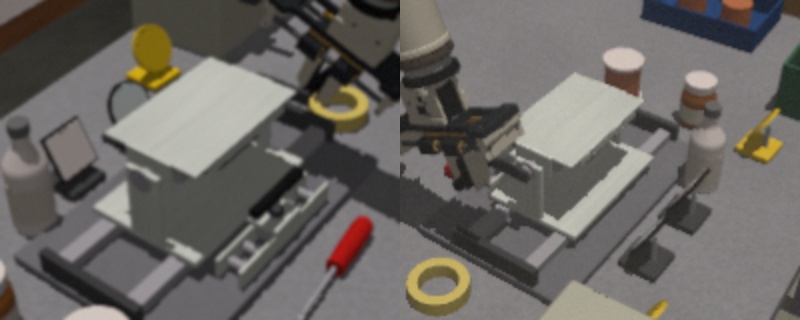

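```bash
cat >> h.py <<'E'
def ro(a): return ori((np.cos(a),0,-np.sin(a)),(0,-1,0))
B=lambda y,dz=0,back=0,a=.5:W(np.array([-.1+.005,y,-.042-.025+dz])-back*np.array([np.cos(a),0,-np.sin(a)]))
E
python3 - <<'E'
from h import *
np.set_printoptions(precision=2,suppress=True)
effector.open_jaws(); manip.sleep(.2); manip.servo_line(G(np.pi,.11),vel=.15)
print(manip.current_clock(),F(),manip.current_q())
for a in(.4,.5,.6,.75):
  for sg in(1,-1):
    o=ori((np.cos(a),0,-np.sin(a)),(0,sg,0)); print(a,sg,[None if (q:=manip.solve_ik(B(y,dz,bk,a),o)) is None else np.round(q,1) for y,dz,bk in((0,0,.12),(0,0,0),(-.058,.021,0),(-.056,0,.12))])
E
```

```text
33.75 [ 0.08  0.61 -0.25] [ 1.51  0.32 -1.41  2.19  0.53  0.55 -0.28]
0.4 1 [None, None, None, None]
0.4 -1 [None, None, None, None]
0.5 1 [None, None, None, None]
0.5 -1 [None, None, None, None]
0.6 1 [None, None, None, None]
0.6 -1 [None, None, None, None]
0.75 1 [None, None, None, None]
0.75 -1 [None, None, None, None]
```

```bash
python3 - <<'E'
from h import *
for a in(.6,.75,.9,1.05,1.2,1.4):
  for az in(-.8,-.4,0,.4,.8):
    z=np.array([np.cos(a)*np.cos(az),np.cos(a)*np.sin(az),-np.sin(a)]); r=""
    h=np.array([-np.sin(az),np.cos(az),0]); 
    for n,yt in(("h+",h),("h-",-h),("v+",np.cross(z,h)),("v-",-np.cross(z,h))):
      o=ori(z,yt)
      r+=n+":"+"".join("1" if manip.solve_ik(W(np.array([-.095,y,-.067+dz])-bk*z),o) is not None else "0" for y,dz,bk in((0,0,0),(-.058,.021,0),(0,0,.1),(-.056,0,.1)))+" "
    print(a,az,r)
E
```

```text
0.6 -0.8 h+:1111 h-:1111 v+:1111 v-:1111 
0.6 -0.4 h+:0000 h-:0000 v+:0000 v-:0000 
0.6 0 h+:0000 h-:0000 v+:0000 v-:0000 
0.6 0.4 h+:0000 h-:0000 v+:0000 v-:0000 
0.6 0.8 h+:1101 h-:1101 v+:1101 v-:1101 
0.75 -0.8 h+:1111 h-:1111 v+:1111 v-:1111 
0.75 -0.4 h+:0000 h-:0000 v+:0000 v-:0000 
0.75 0 h+:0000 h-:0000 v+:0000 v-:0000 
0.75 0.4 h+:0000 h-:0000 v+:0000 v-:0000 
0.75 0.8 h+:1101 h-:1101 v+:1111 v-:1111 
0.9 -0.8 h+:1111 h-:1111 v+:1111 v-:1111 
0.9 -0.4 h+:0000 h-:0000 v+:0000 v-:0000 
0.9 0 h+:0000 h-:0000 v+:0000 v-:0000 
0.9 0.4 h+:0000 h-:0000 v+:0000 v-:0000 
0.9 0.8 h+:1111 h-:1111 v+:1111 v-:1111 
1.05 -0.8 h+:1111 h-:1111 v+:1111 v-:1111 
1.05 -0.4 h+:1110 h-:1100 v+:1110 v-:1110 
1.05 0 h+:0000 h-:0000 v+:0000 v-:0000 
1.05 0.4 h+:1100 h-:0100 v+:1100 v-:0100 
1.05 0.8 h+:1111 h-:1111 v+:1111 v-:1111 
1.2 -0.8 h+:1111 h-:1111 v+:1111 v-:1111 
1.2 -0.4 h+:1111 h-:1111 v+:1111 v-:1111 
1.2 0 h+:1111 h-:1111 v+:1111 v-:1111 
1.2 0.4 h+:1111 h-:1111 v+:1111 v-:1111 
1.2 0.8 h+:1111 h-:1111 v+:1111 v-:1111 
1.4 -0.8 h+:1111 h-:1111 v+:1111 v-:1111 
1.4 -0.4 h+:1111 h-:1111 v+:1111 v-:1111 
1.4 0 h+:1111 h-:1111 v+:1111 v-:1111 
1.4 0.4 h+:1111 h-:1111 v+:1111 v-:1111 
1.4 0.8 h+:1111 h-:1111 v+:1111 v-:1111
```

```bash
cat >> h.py <<'E'
ar=1.17
zr=np.array([np.cos(ar),0,-np.sin(ar)]); orr=ori(zr,(0,1,0))
T=lambda y,dz=0,back=0,dx=0:W(np.array([-.1+dx,y,-.042+dz])+zr*(.013-back))   # TCP; 13 mm beyond the bar axis
E
python3 - <<'E'
from h import *
np.set_printoptions(precision=4,suppress=True)
qs=[manip.solve_ik(T(*p),orr) for p in((0,.0,.07),(0,0,0),(0,.022,0),(-.06,.022,0),(-.056,0,.1))]; print([None if q is None else np.round(q,2) for q in qs])
manip.servo_line(W((-.16,-.12,.12)),vel=.3)
manip.move_pose(T(0,0,.07),orr); snap("wrist","w6"); print(manip.current_clock(),loc(),manip.current_finger_gap())
E
```

```text
[array([ 0.98,  0.39, -1.3 ,  2.36,  1.13,  0.54,  0.33]), array([ 0.66,  0.51, -0.95,  2.34,  1.46,  0.48,  0.04]), array([ 0.77,  0.49, -1.07,  2.33,  1.36,  0.52,  0.15]), array([ 0.97,  0.52, -1.13,  2.33,  1.36,  0.5 ,  0.31]), array([ 1.16,  0.16, -1.23,  2.37,  0.52,  0.36,  1.03])]Traceback (most recent call last):
  File "<stdin>", line 4, in <module>
bench.PlanningError: the arm cannot follow that straight line within its joint ranges
```

```bash
python3 - <<'E'
from h import *
np.set_printoptions(precision=4,suppress=True)
for p in ((-.02,.08,.12),(0,.06,.1),(0,.04,.08)):
    if manip.solve_ik(T(*p),orr) is not None: print(p); manip.move_pose(T(*p),orr); break
try: manip.servo_line(T(0,0,.06),vel=.15)
except manip.PlanningError as e: print(e); manip.move_pose(T(0,0,.06),orr)
snap("wrist","w6"); print(manip.current_clock(),loc(),manip.current_finger_gap(),F())
E
```

```text
(-0.02, 0.08, 0.12)
36.4 [-0.118  -0.0001  0.0017] 0.09193663481169027 [-0.2221 -0.0974  0.2793]
```

View pics/w6.png

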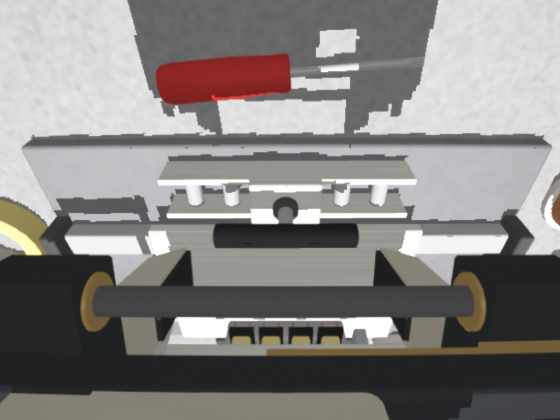

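w6 shows the bar between the open fingers, with its ends at (215,236) and (357,236) and its middle near 286. The finger inner edges are at about 190 and 375. I'll compute the offset, then descend under force guard.

```bash
python3 - <<'E'
from h import *
np.set_printoptions(precision=4,suppress=True)
C=camf("w6"); im=cv2.cvtColor(cv2.imread("pics/w6.png"),6)
L=[];
for r in range(230,244,2):
    c=np.where(im[r,200:375]<45)[0]+200; L.append((c.min(),c.max()))
L=np.array(L); print(L.tolist()); l,rr=np.median(L,axis=0)
p=[Rb().T@(onplane(C,(x,236),.084)-AX) for x in(l-.5,rr+.5)]; print(p,(p[0]+p[1])/2)
y0=((p[0]+p[1])/2)[1]
f0=F()
def tryit(y):
    manip.servo_line(T(y,0,.03),vel=.12)
    for b in np.arange(.026,-.001,-.003):
        manip.servo_line(T(y,0,b),vel=.05); f=F()-f0
        if np.linalg.norm(f)>5: print("hit",round(y,4),b,f); manip.servo_line(T(y,0,.03),vel=.1); return False
    print("in",y,f); return True
for dy in(0,.001,-.001,.002,-.002,.003,-.003):
    if tryit(y0+dy): break
print(manip.current_clock(),loc())
E
```

```text
Traceback (most recent call last):
ValueError: zero-size array to reduction operation minimum which has no identity
```

```bash
cat > t.py <<'E'
from h import *
np.set_printoptions(precision=4,suppress=True)
C=camf("w6"); im=cv2.cvtColor(cv2.imread("pics/w6.png"),cv2.COLOR_BGR2GRAY)
L=[]
for r in range(226,248,2):
    c=np.where(im[r,205:370]<70)[0]+205
    if 100<len(c)<155: L.append((c.min(),c.max()))
print(L); l,rr=np.median(L,axis=0) if L else (215,357)
p=[Rb().T@(onplane(C,(x,236),.084)-AX) for x in(l-.5,rr+.5)]; print(p)
y0=((p[0]+p[1])/2)[1]; print(y0,im[230:244:4,205:225:3].tolist())
f0=F()
def tryit(y):
    manip.servo_line(T(y,0,.03),vel=.12)
    for b in np.arange(.026,-.001,-.003):
        manip.servo_line(T(y,0,b),vel=.05); f=F()-f0
        if np.linalg.norm(f)>5: print("hit",round(y,4),b,f); manip.servo_line(T(y,0,.03),vel=.1); return False
    print("in",y,f); return True
if abs(y0)<.005:
  for dy in(0,.001,-.001,.002,-.002,.003,-.003):
    if tryit(y0+dy): break
print(manip.current_clock(),loc())
E
python3 t.py
```

```text
[(np.int64(215), np.int64(356)), (np.int64(214), np.int64(357)), (np.int64(214), np.int64(357)), (np.int64(214), np.int64(357)), (np.int64(214), np.int64(357)), (np.int64(214), np.int64(357)), (np.int64(214), np.int64(357)), (np.int64(214), np.int64(357)), (np.int64(214), np.int64(357)), (np.int64(215), np.int64(356)), (np.int64(215), np.int64(355))]
[array([-0.1023, -0.0443, -0.038 ]), array([-0.1024,  0.0453, -0.038 ])]
0.0004972282452469536 [[155, 154, 154, 48, 31, 34, 32], [152, 153, 149, 42, 40, 41, 41], [155, 156, 151, 48, 47, 47, 45], [151, 151, 151, 56, 48, 47, 46]]
in 0.0004972282452469536 [ 0.4553  1.6323 -0.6733]
39.1417 [-0.0958  0.0005 -0.0521]
```

```bash
python3 - <<'E'
from h import *
np.set_printoptions(precision=3,suppress=True)
y0=.0005; f0=F()
effector.close(55); manip.sleep(.2); print("gap",manip.current_finger_gap(),F()-f0)
for dz in(.006,.012,.016,.019): manip.servo_line(T(y0,dz),vel=.05); print(dz,F()-f0,loc()[2]-T(0)[2]*0)
if F()[2]-f0[2]<-4 and manip.current_finger_gap()>.08:
    for y in np.arange(-.008,-.0571,-.008): 
        manip.servo_line(T(y0+y,.019),vel=.06); f=F()-f0; print(round(y,3),f)
        if abs(f[1])>15: print("blocked");break
print(manip.current_finger_gap(),manip.current_clock(),loc())
snap("side","s5"); snap("wrist","w7")
E
```

```text
gap 0.08919442563502593 [ 0.864  3.741 -0.996]
0.006 [-0.8    3.994 -4.248] -0.04845298711831368
0.012 [ 3.256 -0.255 -9.583] -0.042695036075724634
0.016 [  3.187  -1.105 -10.143] -0.03867026519015935
0.019 [  2.133  -2.024 -10.643] -0.03559201169270119
-0.008 [  0.181  -1.476 -10.488]
-0.016 [ -0.002  -1.436 -11.083]
-0.024 [ -2.514  -1.371 -12.219]
-0.032 [ -2.494  -0.556 -10.71 ]
-0.04 [-3.669 -1.844 -9.996]
-0.048 [ -3.832  -2.157 -10.595]
-0.056 [ -5.332  -1.394 -10.944]
0.08938499903916634 42.5667 [-0.095 -0.056 -0.035]
```

```bash
python3 - <<'E'
from h import *
np.set_printoptions(precision=3,suppress=True)
f0=F(); manip.servo_line(T(-.0555,.001),vel=.05); manip.sleep(.2); print(F()-f0,loc())
effector.open_jaws(); manip.sleep(.3); print("open",F(),loc())
manip.servo_line(T(-.0555,0,.05),vel=.1); print(F())
try: manip.servo_line(T(-.0555,.06,.09),vel=.15)
except manip.PlanningError as e: print(e)
manip.sleep(.3); snap("wrist","w8"); snap("side","s6"); snap("scene","q6")
C,S=camf("w8"),cam("side"); im=cv2.cvtColor(cv2.imread("pics/w8.png"),6)
# bar: long dark run in the middle columns
for r in range(120,300,4):
    c=np.where(im[r]<60)[0]; c=c[(c>190)&(c<375)]
    if 60<len(c)<150 and c.max()-c.min()<len(c)+4:
        print(r,c.min(),c.max(),*[Rb().T@(onplane(C,(x,r),.084)-AX) for x in(c.min()-.5,c.max()+.5)])
print(manip.current_clock(),loc())
E
```

```text
[-12.263   0.808  22.343] [-0.095 -0.054 -0.052]
open [0.339 1.228 0.349] [-0.094 -0.055 -0.053]
[-0.129  0.153  0.576]
172 230 337 [-0.107 -0.101 -0.038] [-0.107 -0.011 -0.038]
176 230 337 [-0.103 -0.101 -0.038] [-0.103 -0.01  -0.038]
180 231 336 [-0.099 -0.101 -0.038] [-0.099 -0.011 -0.038]
184 232 336 [-0.095 -0.1   -0.038] [-0.095 -0.01  -0.038]
46.6167 [-0.13  -0.055  0.089]
```

```bash
python3 -c "
from bench import manip
print(manip.current_force()); print(manip.hand_in())"
```

```text
[-0.25231372  0.8837792  -0.00991446]
the job is handed in; nothing more can be done
None
```

I handed the job in at about 47 s of the 64 s allowed, but the hand-in gave no verdict. By my readings the bolt is home and held a 23 N tug (including the magazine's weight, a bit over the 10–20 N asked). The cradle is upside down, and the carriage is at −0.056 in the notch abreast of the round mirror, with the release bar down and the robot clear.

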